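# Unlock the alloy box

## Task

Take the key from its stand and unlock the blue alloy box: feel for the keyhole in the steel plate, push the key gently until it is fully home, and turn it clockwise until the hidden bolt lets go and the lid springs open. Do not force the key or press on the box, leave the key standing in the lock, and leave the other things where they are.

Things in the scene. Friction and masses are not known exactly. Their poses are not given: they have to be found in the camera images.
- key: Loose upright key, 45 g, its blade in the stand. Origin on its axis at the underside of the steel collar (18 mm across, z 0 to 4 mm); z up to the bow, x along the width of bow and blade, y through their thickness. Same if turned half round. Above the collar a neck 8 mm across to z 10, then the bow; below, a round shank 4.8 mm across down to z -8, then the blade down to z -18.
- key_bow (a point): Centre of the key's flat red bow with black inlay, 30 (x) x 8 (y) x 26 mm high, 23 mm above the key's origin: grip it across y.
- key_tip (a point): Middle of the blade's lower end, on the key's axis 18 mm below its origin. Blade 12 (x) x 5 (y) mm, 10 mm long, square-ended with edges barely broken.
- key_stand: Fixed grey plastic block, 44 (x) x 36 (y) x 24 mm high, origin at the centre of its underside. A 16 x 9 mm pocket (long side along x), 21 mm deep, in its top holds the key's blade; the collar rests on the top.
- alloy_box: Blue steel box with a lock, fixed to the bench, 140 (x) x 100 (y) x 45 mm high; origin at the centre of its underside, z up, x from the front (robot's side) to the lid's hinge at the back. Rear part (x -6 to 70 mm): flat lid. Front part (x -70 to -7 mm): deck with a steel lock plate 34 (x) x 72 (y) mm, 6 mm thick, top at z 51 mm, with a screw head 2 mm high 29 mm either side of the keyhole.
- plate_mid (a point): Box point (-42, 0, 51) mm, at the plate's top. The keyhole, a slot 16.5 (box x) x 7 (box y) mm through the plate, rim broken by 0.5 mm, has box x -42 mm but lies anywhere from box y -10 to +10 mm: the plate is clamped elsewhere each time. Not reported: see or feel it. It does not yield: meet it slowly; a push of a few N is enough. Home, the collar lies on it (key origin at box z 51 mm).
- barrel_floor (a point): Box point (-42, 0, 32) mm. Under the keyhole, moving with the plate, is a barrel with a 16.5 x 7 mm pocket. Only a key within 2 mm of fully home can turn: clockwise from above, friction 0.03 N m, about 0.2 rad of play. The hidden bolt lets the lid go at about 1.1 rad of barrel; hard stop at 1.5 rad. A turned key stands by itself and cannot be pulled out.
- box_lid (a joint): Angle of the box's lid: 0 shut, 0.7 rad fully open. Bolted at the start (it gives about 0.01 rad); a spring throws it open once the bolt is drawn.
- lid_front (a point): Middle of the upper front edge of the lid, 36 mm behind the keyhole; rises about 50 mm as the lid opens.
- cast: Cream stone dental cast, 62x71x35 mm, loose bystander; origin at the centre of its underside.
- tray: Grey metal impression tray, 90x83x16 mm, loose bystander; origin at the centre of its underside.
- tin: Flat round wax tin, 70 mm across, 22 mm high, loose bystander; origin at the centre of its underside.
- mug: Orange mug with a handle, 81x113x101 mm, loose bystander; origin at the centre of its underside.
- pad: Yellow note pad, 89x89x11 mm, loose bystander; origin at the centre of its underside.

How it is judged (in metres and radians):
On the way, in this order (a step that is already met when the one before it is completed fails the run):
1. the key is fully home in the keyhole while the lid is still shut (z of key_tip in the frame of alloy_box between 0.028 and 0.0355 m and x of key_tip in the frame of alloy_box between -0.048 and -0.036 m and y of key_tip in the frame of alloy_box between -0.015 and 0.015 m and angle between key's own z axis and vertical below 0.15 rad and value of joint box_lid below 0.1 rad), for 0.2 s.
2. the lid has sprung open with the key still in the lock (z of key_tip in the frame of alloy_box between 0.028 and 0.0355 m and x of key_tip in the frame of alloy_box between -0.048 and -0.036 m and y of key_tip in the frame of alloy_box between -0.015 and 0.015 m and angle between key's own z axis and vertical below 0.15 rad and value of joint box_lid above 0.5 rad), for 0.2 s.
At the end, for the whole second after the job is handed in: The lid stands open by more than 0.5 rad; the key stands in the lock, upright within 0.15 rad, released and at rest, its tip no more than 2.5 mm above its fully-home height (all of step 2 and linear speed of key below 0.02 m/s); the robot touches nothing.
It fails at once if the key was forced against the box or its lock with more than 45 N (contact force between key and alloy_box above 45 N).
It fails at once if the robot pressed on the box with more than 15 N (contact force between the arm and alloy_box above 15 N).
It fails at once if the fingers pressed on the box with more than 15 N (contact force between the fingers and alloy_box above 15 N).
It fails at once if a bystander was moved by more than 20 mm (distance of any of cast, tray, tin, mug, pad from where it was at the start of the episode above 0.02 m).
It also fails if it takes over 72 s, if anything falls off the work surface, if the arm or the gripper's body presses on something with over 40 N, if the wrist force passes 120 N, or if a joint passes its speed limit or range.

## Robot

A 7-joint arm with a two-finger parallel gripper is mounted at the origin on a cart in front of the work surface, level with it; the furniture and walls round the work are solid. World frame = base frame: x ahead of the robot, y to its left, z up, the work surface at z = 0. Lengths are in mm, angles in rad, forces in N, time in s.
With the tool pointing down it reaches from about 350 to 900 mm from the base axis. Payload 8.1 kg.
Tool frame: the origin (TCP) lies midway between the tips of the shut fingers; the grasp point (between the pads) lies manip.grip_depth behind it (manip.grip_depth is the distance from the TCP to the grasp point, in mm); z points along the fingers, y is the line along which they close (so a half turn about z gives the same grasp; the last joint's range is limited). The gripper opens to 85 mm and grips with 20 to 120 N. Pads are 22 mm wide; open, the fingers measure 114 mm over their backs; the gripper's body (76 mm by 85 mm) begins 54 mm behind the grasp point. The pads swing forward as they close: fully open they stand 13 mm farther back than shut.
Start: joints at [-1.361, 0.434, 0.025, 1.573, -0.012, 1.134, -0.075], TCP at [192.355, 594.677, 231.323] pointing down, gripper open.
Joint ranges: [-2.62, 2.62], [-0.44, 2.09], [-1.27, 1.32], [0.08, 2.57], [-1.32, 4.46], [0.12, 2], [-2.74, 2.74]. Speed limits (rad/s): [2.22, 2.22, 3.01, 3.01, 3.14, 3.14, 3.14].

## Interface

Orientations are given as [roll, pitch, yaw] about the fixed x, y, z axes, in that order (R = Rz(yaw) Ry(pitch) Rx(roll)).
In Python, from workcell import manip gives the robot as it stands. The module is installed in compiled form; this text tells all that it offers.
- The arm moves only by the shell command python3 -m crank 'ROWS' [OPENING] [FORCE]. ROWS is JSON, a list of rows, each an object of numbers: "x", "y", "z": the shift along the tool's x, y, z in mm; "wx", "wy", "wz": the turn, a rotation vector about the tool's x, y, z in degrees. In form: [{"x": .., "y": .., "z": .., "wx": .., "wy": .., "wz": ..}, ...]. A call has 1 to 8 rows; each row is the pose to reach, as a shift and turn from the pose commanded when the call began, along the tool's axes at that moment; what a row does not reach only later rows make up. A row lasts 1/10 s, in which the tool goes at most 50 mm and 8.59 degrees, less where a joint would pass 70% of its speed; a pose out of reach is approached as far as the arm can. A call with a gripper value outside its range is refused whole. OPENING is the opening in per cent of the stroke, from 0 (shut) to 100 (fully open), set as the call begins (- or left out, the last holds). The fingers move at their own pace and stop on an object; FORCE is the grip in N (left out, the last holds). Time passes only in rows, so rows that repeat a pose let the fingers close. It gives the time, the measured TCP pose, the force, the opening and the grip force at its end, in the units of the state.
- manip.get_state(): the state, without advancing time (a new reading comes with each control period).
- manip.capture(name): name is "side" or "top" or "wrist"; returns a dict with "color" (384x512x3 uint8, red, green, blue), "intrinsics" (3x3 intrinsics, pixels), "dist" ([k1, k2, p1, p2, k3] as OpenCV has them; the pictures are not rectified), "position" and "orientation" of the camera in the world; the wrist camera has in their place "T_tool_cam" (4x4, takes a point from camera to tool coordinates, whose origin is the TCP and whose axes are the flange's). Camera axes: x right, y down, z forward; pixel columns grow to the right and rows downward; lengths in mm; the calibration is good to about 2 mm. A picture is of the moment at which its call begins: read the wrist's pose just before it. There is no depth.
- manip.job_done(): hands the job in; it is judged then, once.
The state is a dict: "time": time; "qpos": joint angles; "qd": joint speeds; "effort": joint torques, N m; "ee_pos": TCP position; "tool_rot": TCP orientation; "ft_force": force on the tool from outside, world axes, zero at the start; "ft_torque": the same for the moment, N m; "grip_width": finger opening in mm; "grip_force": force on a finger pad.
Only numpy, scipy, OpenCV 4.12 (cv2) and the standard library are available. Lean on these libraries where they do the work, as an engineer would, in place of code of your own. Each camera call takes 0.05 s, during which the arm holds its last target. There are 200 camera calls.

## Working session

There is one attempt and no reset: what is moved stays moved. The work goes in short steps, Python scripts to look and compute and a shell command to move; the robot and the scene stay as the last step left them, time stands still between calls to the robot, and variables do not carry over. Pictures are saved under pics/ and viewed, at most 10 in all, crops included, and the job is handed in when it is done.

```bash
mkdir -p pics
cat > h.py <<'E'
import numpy as np,cv2,pickle
from workcell import manip
from scipy.spatial.transform import Rotation as R
def cap(n,f):
    s=manip.get_state(); c=manip.capture(n); c['s']=s
    cv2.imwrite(f'pics/{f}.png',c['color'][:,:,::-1]); pickle.dump(c,open(f'pics/{f}.pkl','wb')); return c
def rot(o):
    o=np.array(o,float)
    if o.shape==(3,3): return o
    return R.from_euler('xyz',o).as_matrix() if o.size==3 else R.from_quat(o).as_matrix()
def campose(c):
    if 'T_tool_cam' in c:
        T=np.eye(4);T[:3,:3]=rot(c['s']['tool_rot']);T[:3,3]=c['s']['ee_pos'];T=T@np.array(c['T_tool_cam']);return T[:3,:3],T[:3,3]
    return rot(c['orientation']),np.array(c['position'],float)
def ray(c,uv):
    Rm,p=campose(c)
    q=cv2.undistortPoints(np.array(uv,float).reshape(-1,1,2),np.array(c['intrinsics']),np.array(c['dist'])).reshape(-1,2)
    return p,np.c_[q,np.ones(len(q))]@Rm.T
def onz(c,uv,z):
    p,d=ray(c,uv); return p+d*((np.asarray(z)-p[2])/d[:,2])[:,None]
def load(f): return pickle.load(open(f'pics/{f}.pkl','rb'))
E
python3 - <<'E'
from h import *
for n in('top','side','wrist'):
    c=cap(n,n+'0'); print(n,{k:v for k,v in c.items() if k not in('color','s')})
print(c['s'],manip.grip_depth)
a=[cv2.imread(f'pics/{n}0.png') for n in('top','side')]
E
```

```text
top {'intrinsics': array([[485.00485745,   0.        , 254.77517184],
       [  0.        , 485.00485745, 194.83512529],
       [  0.        ,   0.        ,   1.        ]]), 'dist': array([-0.02685932,  0.        ,  0.        ,  0.        ,  0.        ]), 'position': array([ 249.8074249 ,  -64.45936953, 1403.98056888]), 'orientation': array([-2.97061091, -0.02048422, -1.56812024])}
side {'intrinsics': array([[348.68240336,   0.        , 253.22029178],
       [  0.        , 348.68240336, 189.28998022],
       [  0.        ,   0.        ,   1.        ]]), 'dist': array([0.02853389, 0.        , 0.        , 0.        , 0.        ]), 'position': array([534.90980597, 821.36158221, 518.46995975]), 'orientation': array([-2.03564128, -0.00340676,  3.09006173])}
wrist {'intrinsics': array([[266.17492446,   0.        , 250.7000873 ],
       [  0.        , 266.17492446, 194.77828364],
       [  0.        ,   0.        ,   1.        ]]), 'dist': array([-0.03240546,  0.        ,  0.        ,  0.        ,  0.        ]), 'T_tool_cam': array([[-7.28741780e-04, -9.63742806e-01, -2.66831919e-01,
      
[... 288 characters left out ...]
1, 'qpos': array([-1.36058511,  0.43515679,  0.02498963,  1.57401429, -0.01161406,
        1.13398173, -0.0751206 ]), 'qd': array([-0.00102408, -0.00311774, -0.00014064, -0.00191352, -0.00090329,
       -0.00161178,  0.00105608]), 'effort': array([ 3.33575474e-03, -6.71747303e+01,  1.02843001e+00, -3.16899598e+01,
        1.58477097e-02,  7.35269714e-03, -3.68421445e-05]), 'ee_pos': array([192.24960078, 594.22285179, 230.59928633]), 'tool_rot': array([-3.14018311e+00,  1.23139164e-04,  2.82867092e+00]), 'ft_force': array([ 0.06056817, -0.68381451,  1.01701867]), 'ft_torque': array([ 0.02666361,  0.02233808, -0.02246108]), 'grip_force': 0.0, 'grip_width': 85.14843144012231} 18.700000000000003
```

View pics/top0.png

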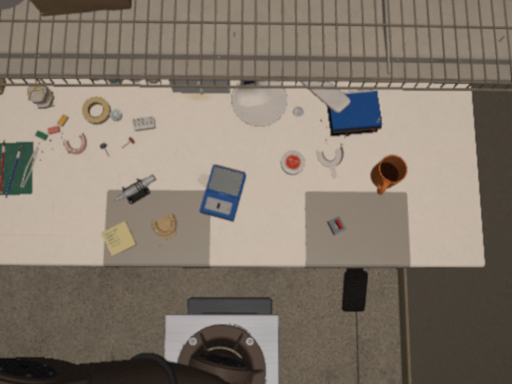

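View pics/side0.png

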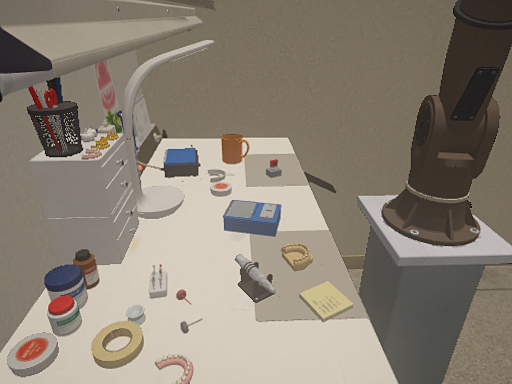

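The top view shows the box at (223,192) and the stand with the key at (336,226). I'll enlarge both.

Run:
```python
from h import *
i=cv2.imread('pics/top0.png')
a=cv2.resize(i[160:226,190:256],(594,594),interpolation=cv2.INTER_CUBIC)
b=cv2.resize(i[212:242,321:351],(200,200),interpolation=cv2.INTER_CUBIC)
o=np.zeros((594,800,3),np.uint8);o[:,:594]=a;o[:200,597:797]=b
j=cv2.imread('pics/side0.png')[150:183,257:290]
o[210:410,597:797]=cv2.resize(j,(200,200),interpolation=cv2.INTER_CUBIC)
cv2.imwrite('pics/crop1.png',o)
c=load('top0')
print(onz(c,[(336,226),(223,192),(389,172)],[24,45,60]))
```

```text
[[ 398.93460247 -325.38711912   24.        ]
 [ 492.20149044   -1.28416543   45.        ]
 [ 550.61318144 -474.94179589   60.        ]]
```

View pics/crop1.png

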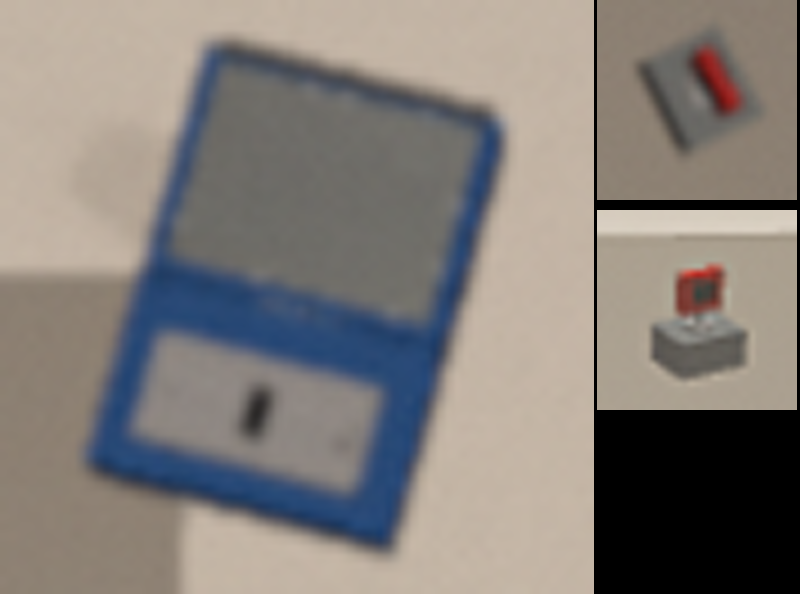

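Crop: keyhole at about (257,411), i.e. full-image (218.6,205.7). The bow's top runs from (703,50) to (735,110) in the crop, i.e. (337,219.5) to (341.7,228.5).

Run:
```python
from h import *
c=load('top0')
s=9
f=lambda x,y:(190+(x+.5)/s-.5,160+(y+.5)/s-.5)
g=lambda x,y:(321+(x-597+.5)/6.667-.5,212+(y+.5)/6.667-.5)
k=onz(c,[f(257,411),f(262,386),f(251,436)],51);print('hole',k, 'yaw',np.arctan2(*(k[1]-k[2])[[1,0]]))
# box outline at lid top z=45: BL, FL, FR,BR
b=onz(c,[f(212,42),f(92,463),f(392,550),f(502,118)],45);print(b)
for i,j in((1,0),(2,3)):d=b[j]-b[i];print(np.linalg.norm(d),np.arctan2(d[1],d[0]))
for i,j in((2,1),(3,0)):d=b[j]-b[i];print(np.linalg.norm(d),np.arctan2(-d[0],d[1]))
p=onz(c,[f(160,330),f(130,437),f(352,497),f(385,385)],51);print('plate',p,p.mean(0))
q=onz(c,[g(707,50),g(731,112)],60);print('bow',q,q.mean(0),np.arctan2(*(q[1]-q[0])[[1,0]]))
# stand top edges
t=onz(c,[g(713,27),g(640,64),g(690,152),g(763,108)],24);print('stand',t,t.mean(0))
w=load('wrist0');print(campose(w))
```

```text
hole [[453.20936379  11.67527292  51.        ]
 [461.1378385   10.23266225  51.        ]
 [445.29481992  13.42756502  51.        ]] yaw -0.19899118132880375
[[573.03175917  28.21087866  45.        ]
 [437.32210048  63.44853329  45.        ]
 [410.38790936 -30.85428423  45.        ]
 [548.88217512 -64.43742123  45.        ]]
140.20985616138512 -0.25404462266044275
142.50785501017975 -0.23789573243154938
98.07380916136798 -0.27820680429105266
95.74398091479915 -0.2549849371970874
plate [[478.73628528  42.49027436  51.        ]
 [444.76088113  51.20282001  51.        ]
 [426.24734072 -18.35782258  51.        ]
 [461.68366258 -28.27949129  51.        ]] [452.85704243  11.76394512  51.        ]
bow [[ 414.53065195 -322.09942904   60.        ]
 [ 388.44431706 -331.5307597    60.        ]] [ 401.48748451 -326.81509437   60.        ] -2.7946718127148387
stand [[ 428.95193766 -331.86448475   24.        ]
 [ 412.73625887 -299.83342133   24.        ]
 [ 374.86947384 -320.53665222   24.        ]
 [ 393.94109228 -352.57644586   24.        ]] [ 402.62469066 -326.20275104   24.        ]
(array([[ 3.08533085e-01,  9.16718102e-01,  2.53841009e-01],
       [ 9.51213568e-01, -2.97262785e-01, -8.26292032e-02],
       [-2.90200904e-04,  2.66950855e-01, -9.63710100e-01]]), array([129.85415978, 615.35916869, 374.02950762]))
```

```bash
cat >> h.py <<'E'
def go(x,y,z,yaw,s=None):
    "row for target world TCP pose, vertical tool, from the measured pose"
    s=s or manip.get_state(); R0=rot(s['tool_rot']); R1=R.from_euler('xyz',[np.pi,0,yaw]).as_matrix()
    d=R0.T@(np.array([x,y,z])-s['ee_pos']); w=np.degrees(R.from_matrix(R0.T@R1).as_rotvec())
    print('row',d.round(1),w.round(2),'t',s['time'])
E
python3 - <<'E'
from h import *
go(440,150,230,1.9)
E
```

```text
row [-372.5 -346.5    1.2] [-6.000e-02  4.000e-02  5.321e+01] t 0.15
```

```bash
python3 -m crank '[{"x":-35,"y":-33,"wz":5},{"x":-70,"y":-66,"wz":10},{"x":-105,"y":-99,"wz":15},{"x":-140,"y":-132,"wz":20},{"x":-175,"y":-165,"wz":25},{"x":-210,"y":-198,"wz":30},{"x":-245,"y":-231,"wz":36},{"x":-280,"y":-264,"wz":42}]' 60 && python3 -c "
from h import *
go(400,-180,230,0.6)"
```

```text
schema error: expected keys x, y, z, wx, wy, wz
```

```bash
python3 -m crank '[{"x":-35,"y":-33,"z":0,"wx":0,"wy":0,"wz":5},{"x":-70,"y":-66,"z":0,"wx":0,"wy":0,"wz":10},{"x":-140,"y":-132,"z":0,"wx":0,"wy":0,"wz":20},{"x":-175,"y":-165,"z":0,"wx":0,"wy":0,"wz":25},{"x":-210,"y":-198,"z":0,"wx":0,"wy":0,"wz":30},{"x":-245,"y":-231,"z":0,"wx":0,"wy":0,"wz":36},{"x":-280,"y":-264,"z":0,"wx":0,"wy":0,"wz":42},{"x":-320,"y":-300,"z":0,"wx":0,"wy":0,"wz":48}]' 60 && python3 -c "
from h import *
go(430,-160,230,0.8)"
```

```text
time: 0.95
ee_pos: [384.0, 245.7, 231.4]
tool_rot: [3.141, -0.0, 1.987]
ft_force: [1.0, 1.5, 0.6]
grip_width: 51.3
grip_force: 0.0
row [-389.7 -121.9    1.2] [-0.0e+00 -2.0e-02  6.8e+01] t 0.95
```

```bash
python3 -m crank '[{"x":-47,"y":-15,"z":0,"wx":0,"wy":0,"wz":8},{"x":-94,"y":-30,"z":0,"wx":0,"wy":0,"wz":16},{"x":-141,"y":-45,"z":0,"wx":0,"wy":0,"wz":24},{"x":-188,"y":-60,"z":0,"wx":0,"wy":0,"wz":32},{"x":-235,"y":-75,"z":0,"wx":0,"wy":0,"wz":40},{"x":-282,"y":-90,"z":0,"wx":0,"wy":0,"wz":48},{"x":-329,"y":-105,"z":0,"wx":0,"wy":0,"wz":56},{"x":-376,"y":-120,"z":0,"wx":0,"wy":0,"wz":64}]' && python3 -c "
from h import *
go(401,-327,200,0.45)"
```

```text
time: 1.75
ee_pos: [427.2, -146.4, 231.6]
tool_rot: [3.141, -0.001, 0.869]
ft_force: [2.0, 1.1, 0.1]
grip_width: 51.1
grip_force: 0.0
row [-154.8   96.6   31.4] [ 1.000e-02 -6.000e-02  2.399e+01] t 1.75
```

```bash
python3 -m crank '[{"x":-40,"y":25,"z":8,"wx":0,"wy":0,"wz":6},{"x":-80,"y":50,"z":16,"wx":0,"wy":0,"wz":12},{"x":-120,"y":75,"z":24,"wx":0,"wy":0,"wz":18},{"x":-155,"y":97,"z":31,"wx":0,"wy":0,"wz":24},{"x":-155,"y":97,"z":31,"wx":0,"wy":0,"wz":24},{"x":-155,"y":97,"z":31,"wx":0,"wy":0,"wz":24},{"x":-155,"y":97,"z":31,"wx":0,"wy":0,"wz":24}]' && python3 -c "
from h import *
c=cap('wrist','w1');print(c['s']['ee_pos'],c['s']['tool_rot'])
i=cv2.imread('pics/w1.png')
o=cv2.resize(i[117:267,150:350],(800,600),interpolation=cv2.INTER_CUBIC);cv2.imwrite('pics/w1c.png',o)"
```

```text
time: 2.45
ee_pos: [402.6, -324.6, 200.1]
tool_rot: [-3.141, -0.0, 0.457]
ft_force: [0.1, 0.5, 0.2]
grip_width: 51.4
grip_force: 0.0
[ 402.58338076 -324.62284559  200.1106917 ] [-3.14064763e+00 -2.15544618e-04  4.56915103e-01]
```

View pics/w1c.png

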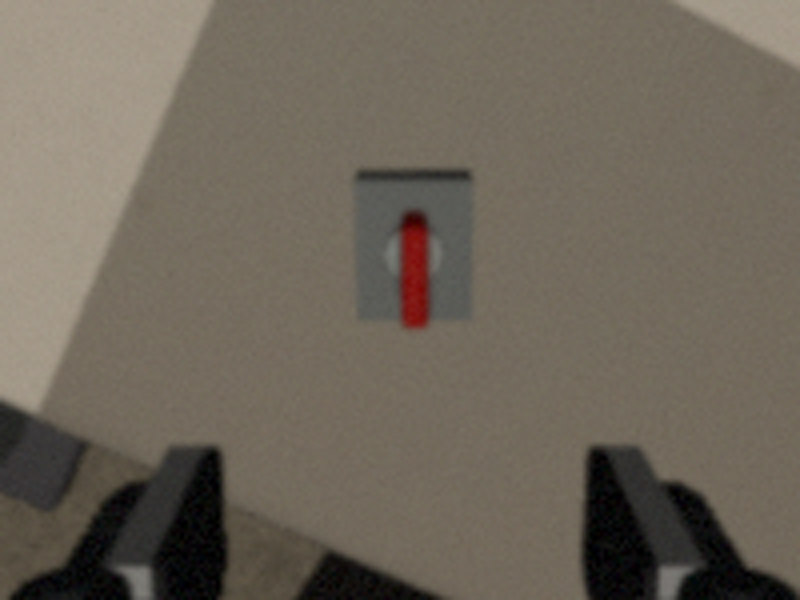

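The wrist crop shows the key parallel to the tool. The bow's top is centred at (415,277) and the collar at about (413,253).

Run:
```python
from h import *
c=load('w1');f=lambda x,y:(150+(x+.5)/4-.5,117+(y+.5)/4-.5)
P=onz(c,[f(415,277),f(415,228),f(415,327),f(413,253),f(413,175),f(413,320)],[60,60,60,28,24,24]);print(P)
d=P[1]-P[2];print(np.linalg.norm(d),np.arctan2(d[1],d[0]))
print((P[4]+P[5])/2)
go(*P[0][:2],31.5,0.457); go(*P[0][:2],60,0.457)
```

```text
[[ 405.08515842 -326.96389994   60.        ]
 [ 417.28046964 -320.94003851   60.        ]
 [ 392.32859232 -333.26546074   60.        ]
 [ 404.84431499 -326.73791732   28.        ]
 [ 425.57016921 -316.54662126   24.        ]
 [ 384.97393005 -336.57439537   24.        ]]
27.830059554887658 0.45881015935851976
[ 405.27204963 -326.56050831   24.        ]
row [  0.7   3.5 168.7] [-0.05 -0.03  0.04] t 2.5
row [  0.7   3.5 140.2] [-0.05 -0.03  0.04] t 2.5
```

```bash
python3 -m crank '[{"x":0.7,"y":3.5,"z":40,"wx":0,"wy":0,"wz":0},{"x":0.7,"y":3.5,"z":80,"wx":0,"wy":0,"wz":0},{"x":0.7,"y":3.5,"z":115,"wx":0,"wy":0,"wz":0},{"x":0.7,"y":3.5,"z":140,"wx":0,"wy":0,"wz":0},{"x":0.7,"y":3.5,"z":155,"wx":0,"wy":0,"wz":0},{"x":0.7,"y":3.5,"z":165,"wx":0,"wy":0,"wz":0},{"x":0.7,"y":3.5,"z":168.5,"wx":0,"wy":0,"wz":0},{"x":0.7,"y":3.5,"z":168.5,"wx":0,"wy":0,"wz":0}]' 45 && python3 -m crank '[{"x":0,"y":0,"z":0,"wx":0,"wy":0,"wz":0},{"x":0,"y":0,"z":0,"wx":0,"wy":0,"wz":0},{"x":0,"y":0,"z":0,"wx":0,"wy":0,"wz":0},{"x":0,"y":0,"z":0,"wx":0,"wy":0,"wz":0},{"x":0,"y":0,"z":0,"wx":0,"wy":0,"wz":0},{"x":0,"y":0,"z":0,"wx":0,"wy":0,"wz":0},{"x":0,"y":0,"z":0,"wx":0,"wy":0,"wz":0}]' 0 40
```

```text
time: 3.3
ee_pos: [404.9, -328.6, 32.3]
tool_rot: [3.141, -0.001, 0.456]
ft_force: [-0.2, -0.0, 0.3]
grip_width: 38.7
grip_force: 0.0
time: 4.0
ee_pos: [405.0, -328.8, 32.6]
tool_rot: [3.141, -0.001, 0.455]
ft_force: [0.1, 1.4, 6.9]
grip_width: 7.3
grip_force: 42.7
```

```bash
python3 -m crank '[{"x":0,"y":0,"z":-5,"wx":0,"wy":0,"wz":0},{"x":0,"y":0,"z":-15,"wx":0,"wy":0,"wz":0},{"x":0,"y":0,"z":-35,"wx":0,"wy":0,"wz":0},{"x":0,"y":0,"z":-65,"wx":0,"wy":0,"wz":0},{"x":0,"y":0,"z":-100,"wx":0,"wy":0,"wz":0},{"x":0,"y":0,"z":-120,"wx":0,"wy":0,"wz":0},{"x":0,"y":0,"z":-120,"wx":0,"wy":0,"wz":0}]' && python3 -c "
from h import *
c=cap('wrist','w2')
go(452,-100,150,1.9)
go(452,12,150,2.887)
i=cv2.imread('pics/w2.png')
o=cv2.resize(i[234:384,150:350],(800,600),interpolation=cv2.INTER_CUBIC);cv2.imwrite('pics/w2c.png',o)"
```

```text
time: 4.7
ee_pos: [405.6, -329.8, 155.0]
tool_rot: [3.138, -0.003, 0.455]
ft_force: [0.1, -0.1, -1.3]
grip_width: 7.1
grip_force: 41.6
row [ 142.7 -185.1    3.3] [ 2.000e-01 -1.000e-02 -8.278e+01] t 4.75
row [ 192.  -285.7    3.2] [ 2.1000e-01  1.0000e-01 -1.3933e+02] t 4.75
```

View pics/w2c.png

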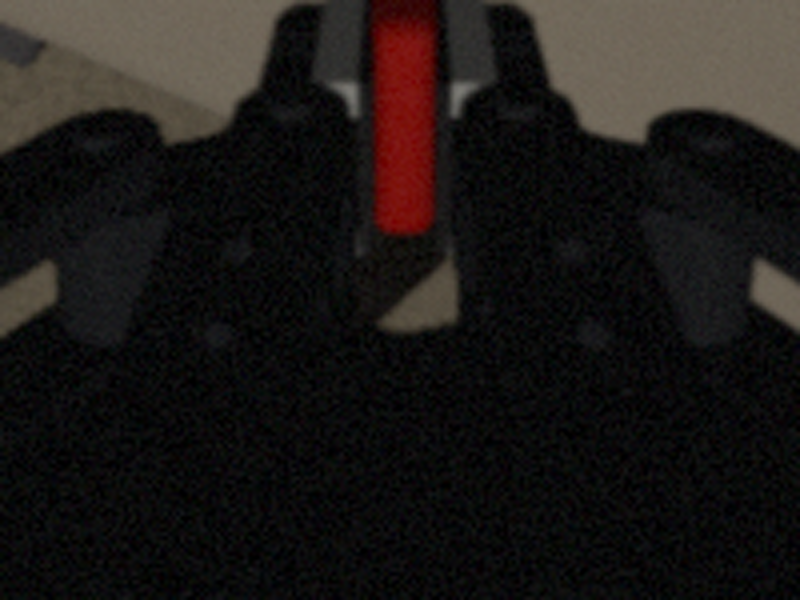

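The bow is held squarely between the pads, its top spanning (372–437, 22–235) in the crop. I'll carry it to the box.

```bash
python3 -m crank '[{"x":12,"y":-18,"z":1,"wx":0,"wy":0,"wz":-8},{"x":24,"y":-36,"z":1,"wx":0,"wy":0,"wz":-16},{"x":36,"y":-54,"z":2,"wx":0,"wy":0,"wz":-24},{"x":48,"y":-72,"z":2,"wx":0,"wy":0,"wz":-32},{"x":60,"y":-90,"z":2,"wx":0,"wy":0,"wz":-40},{"x":72,"y":-108,"z":2,"wx":0,"wy":0,"wz":-48},{"x":84,"y":-126,"z":3,"wx":0,"wy":0,"wz":-56},{"x":96,"y":-144,"z":3,"wx":0,"wy":0,"wz":-64}]' && python3 -c "
from h import *
go(452,12,150,2.887)
c=load('w2');f=lambda x,y:(150+(x+.5)/4-.5,234+(y+.5)/4-.5)
T=np.array(c['T_tool_cam'])
q=cv2.undistortPoints(np.array([f(405,25),f(405,235),f(372,130),f(437,130)]).reshape(-1,1,2),c['intrinsics'],c['dist']).reshape(-1,2)
d=np.c_[q,np.ones(4)]@T[:3,:3].T
print(T[:3,3]+d*((-27.4-T[2,3])/d[:,2])[:,None])
"
```

```text
time: 5.55
ee_pos: [426.6, -155.8, 148.1]
tool_rot: [-3.14, -0.0, 1.578]
ft_force: [-0.6, -0.1, -0.9]
grip_width: 7.2
grip_force: 41.6
row [167.7  26.5  -1.9] [-6.000e-02 -8.000e-02 -7.501e+01] t 5.55
[[ 14.58955132   0.42149193 -27.4       ]
 [-14.27825955   0.40558115 -27.4       ]
 [  0.61813879  -3.61797422 -27.4       ]
 [  0.61001512   4.32346205 -27.4       ]]
```

```bash
python3 -m crank '[{"x":20,"y":3,"z":0,"wx":0,"wy":0,"wz":-8},{"x":40,"y":6,"z":0,"wx":0,"wy":0,"wz":-16},{"x":60,"y":9,"z":0,"wx":0,"wy":0,"wz":-24},{"x":80,"y":13,"z":0,"wx":0,"wy":0,"wz":-32},{"x":100,"y":16,"z":0,"wx":0,"wy":0,"wz":-40},{"x":120,"y":20,"z":0,"wx":0,"wy":0,"wz":-48},{"x":140,"y":23,"z":0,"wx":0,"wy":0,"wz":-56},{"x":155,"y":25,"z":0,"wx":0,"wy":0,"wz":-64}]' && python3 -m crank '[{"x":-4,"y":10,"z":0,"wx":0,"wy":0,"wz":-7},{"x":-4,"y":10,"z":0,"wx":0,"wy":0,"wz":-11},{"x":-4,"y":10,"z":0,"wx":0,"wy":0,"wz":-11},{"x":-4,"y":10,"z":0,"wx":0,"wy":0,"wz":-11},{"x":-4,"y":10,"z":0,"wx":0,"wy":0,"wz":-11}]' && python3 -c "
from h import *
c=cap('wrist','w3');print(c['s']['ee_pos'],c['s']['tool_rot'])
i=cv2.imread('pics/w3.png')
o=cv2.resize(i[60:360,70:470],(800,600),interpolation=cv2.INTER_CUBIC);cv2.imwrite('pics/w3c.png',o)"
```

```text
time: 6.35
ee_pos: [451.5, -0.7, 148.0]
tool_rot: [-3.141, -0.002, 2.696]
ft_force: [-0.2, -0.3, 0.5]
grip_width: 6.9
grip_force: 41.6
time: 6.85
ee_pos: [459.7, 5.0, 148.5]
tool_rot: [-3.141, -0.001, 2.879]
ft_force: [0.6, 0.0, -0.1]
grip_width: 7.3
grip_force: 41.6
[459.70626208   4.9850986  148.49739141] [-3.14127964e+00 -7.22751105e-04  2.87881337e+00]
```

View pics/w3c.png

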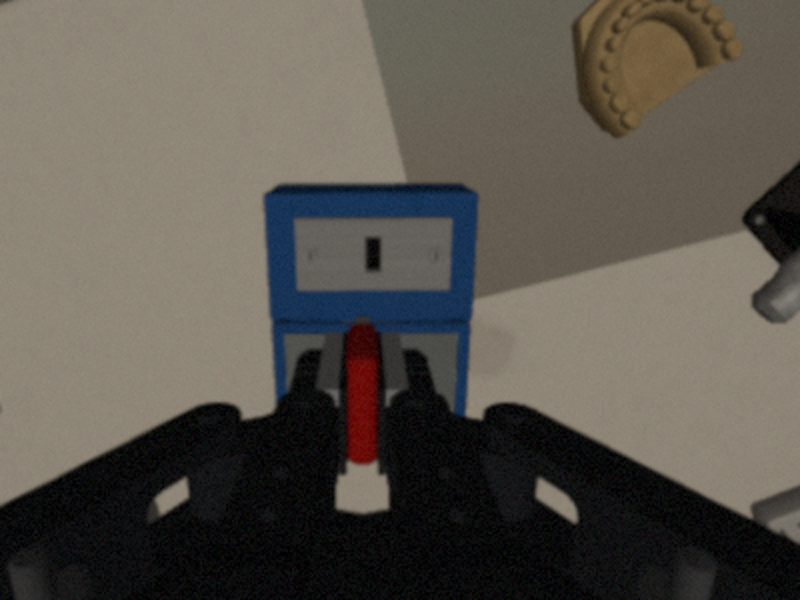

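The keyhole's centre is at about (373,254) in the crop, and the plate edges are level with the image, so the yaw already matches.

Run:
```python
from h import *
c=load('w3');f=lambda x,y:(70+(x+.5)/2-.5,60+(y+.5)/2-.5)
P=onz(c,[f(373,254),f(295,218),f(452,217),f(452,290.5),f(295,290.5)],51);print(P)
for a,b in((1,2),(4,3),(4,1),(3,2)):
    d=P[b]-P[a];print(np.linalg.norm(d),np.arctan2(d[1],d[0]))
print(P[1:].mean(0))
g=cv2.cvtColor(c['color'],cv2.COLOR_RGB2GRAY).astype(float)
sub=g[176:198,245:268]; m=np.clip(60-sub,0,None); ys,xs=np.mgrid[176:198,245:268]
u,v=(m*xs).sum()/m.sum(),(m*ys).sum()/m.sum();print(u,v,sub.min(),np.median(sub))
H=onz(c,[(u,v)],51)[0];print(H)
Rt=rot(c['s']['tool_rot']); off=Rt@np.array([.15,.4,0])
go(H[0]-off[0],H[1]-off[1],85,c['s']['tool_rot'][2])
```

```text
[[454.57444702  12.56341874  51.        ]
 [428.8782646  -17.56723992  51.        ]
 [447.14469321  51.92222668  51.        ]
 [481.60773316  44.26060792  51.        ]
 [462.16063902 -27.74354192  51.        ]]
71.85018010972907 1.313745479950649
74.5840939091796 1.3070071679186581
34.80335572188023 2.8448630780516737
35.304412258411254 2.922836181651532
[454.9478325   12.71801319  51.        ]
256.16835891381345 186.55230224321133 0.0 96.0
[454.37144652  12.53834394  51.        ]
row [ 7.   5.4 63.6] [-0.01 -0.03  0.02] t 6.9
```

```bash
python3 -m crank '[{"x":2,"y":2,"z":15,"wx":0,"wy":0,"wz":0},{"x":4,"y":4,"z":30,"wx":0,"wy":0,"wz":0},{"x":7,"y":5.4,"z":45,"wx":0,"wy":0,"wz":0},{"x":7,"y":5.4,"z":55,"wx":0,"wy":0,"wz":0},{"x":7,"y":5.4,"z":61,"wx":0,"wy":0,"wz":0},{"x":7,"y":5.4,"z":63.5,"wx":0,"wy":0,"wz":0},{"x":7,"y":5.4,"z":63.5,"wx":0,"wy":0,"wz":0},{"x":7,"y":5.4,"z":63.5,"wx":0,"wy":0,"wz":0}]' && python3 -c "
from h import *
c=cap('wrist','w4');print(c['s']['ee_pos'],c['s']['tool_rot'])
i=cv2.imread('pics/w4.png')
o=cv2.resize(i[120:270,150:350],(800,600),interpolation=cv2.INTER_CUBIC);cv2.imwrite('pics/w4c.png',np.clip(o*1.6,0,255))
go(454.37,12.54,85,2.879)"
```

```text
time: 7.7
ee_pos: [455.2, 12.2, 85.7]
tool_rot: [3.141, 0.001, 2.881]
ft_force: [0.4, -0.7, -0.1]
grip_width: 7.6
grip_force: 41.6
[455.20853214  12.23028217  85.70423381] [3.14127204e+00 7.21452609e-04 2.88074584e+00]
row [0.9 0.  0.8] [0.02 0.05 0.11] t 7.75[ WARN:0@1.046] global loadsave.cpp:1063 imwrite_ Unsupported depth image for selected encoder is fallbacked to CV_8U.
```

View pics/w4c.png

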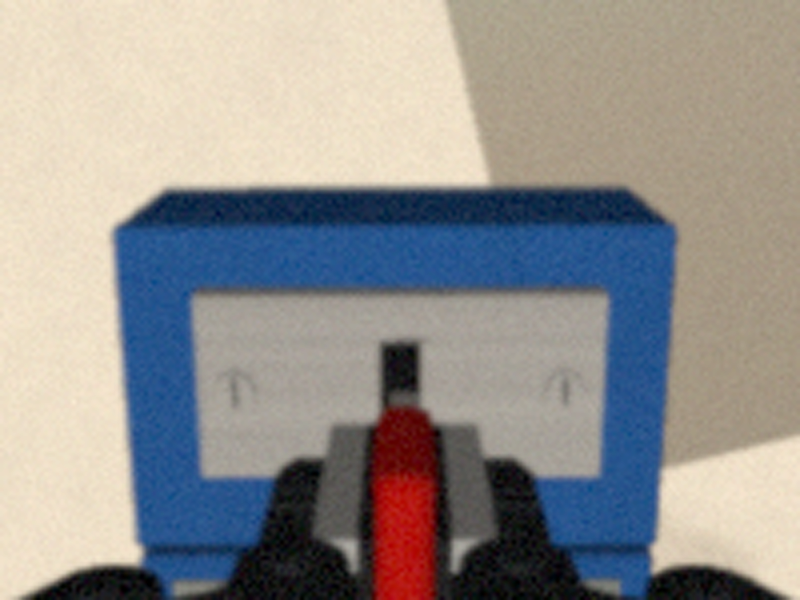

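The hole's sides are at columns 382–418 and its front end at row 342.

Run:
```python
from h import *
c=load('w4');f=lambda x,y:(150+(x+.5)/4-.5,120+(y+.5)/4-.5)
P=onz(c,[f(400,342),f(382,380),f(418,380),f(192,292),f(609,292),f(235,390),f(565,390)],[51]*5+[53]*2)
Rt=rot(c['s']['tool_rot']);print(((P-c['s']['ee_pos'])@Rt).round(2))
```

```text
[[ 8.950e+00  3.000e-02  3.470e+01]
 [ 1.890e+00 -3.180e+00  3.470e+01]
 [ 1.880e+00  3.200e+00  3.470e+01]
 [ 1.808e+01 -3.602e+01  3.468e+01]
 [ 1.800e+01  3.630e+01  3.470e+01]
 [ 7.600e-01 -2.901e+01  3.269e+01]
 [ 6.900e-01  2.905e+01  3.271e+01]]
```

```bash
python3 -m crank '[{"x":0.6,"y":-0.3,"z":2,"wx":0,"wy":0,"wz":0},{"x":0.6,"y":-0.3,"z":4,"wx":0,"wy":0,"wz":0},{"x":0.6,"y":-0.3,"z":6,"wx":0,"wy":0,"wz":0},{"x":0.6,"y":-0.3,"z":7,"wx":0,"wy":0,"wz":0},{"x":0.6,"y":-0.3,"z":8,"wx":0,"wy":0,"wz":0},{"x":0.6,"y":-0.3,"z":9,"wx":0,"wy":0,"wz":0},{"x":0.6,"y":-0.3,"z":9.7,"wx":0,"wy":0,"wz":0},{"x":0.6,"y":-0.3,"z":9.7,"wx":0,"wy":0,"wz":0}]'
```

```text
time: 8.55
ee_pos: [453.9, 12.2, 75.5]
tool_rot: [-3.142, -0.0, 2.881]
ft_force: [-2.0, 0.8, -0.1]
grip_width: 7.1
grip_force: 41.6
```

```bash
python3 -m crank '[{"x":0,"y":0,"z":1,"wx":0,"wy":0,"wz":0},{"x":0,"y":0,"z":2,"wx":0,"wy":0,"wz":0},{"x":0,"y":0,"z":3,"wx":0,"wy":0,"wz":0},{"x":0,"y":0,"z":4,"wx":0,"wy":0,"wz":0},{"x":0,"y":0,"z":4,"wx":0,"wy":0,"wz":0}]'
```

```text
time: 9.05
ee_pos: [453.9, 12.2, 71.4]
tool_rot: [-3.141, -0.0, 2.881]
ft_force: [-1.0, -0.1, -0.6]
grip_width: 7.1
grip_force: 41.6
```

In the hole, with no resistance.

```bash
python3 -m crank '[{"x":0,"y":0,"z":1.5,"wx":0,"wy":0,"wz":0},{"x":0,"y":0,"z":3,"wx":0,"wy":0,"wz":0},{"x":0,"y":0,"z":4.5,"wx":0,"wy":0,"wz":0},{"x":0,"y":0,"z":6,"wx":0,"wy":0,"wz":0},{"x":0,"y":0,"z":7,"wx":0,"wy":0,"wz":0},{"x":0,"y":0,"z":8,"wx":0,"wy":0,"wz":0},{"x":0,"y":0,"z":9,"wx":0,"wy":0,"wz":0},{"x":0,"y":0,"z":9,"wx":0,"wy":0,"wz":0}]'
```

```text
time: 9.85
ee_pos: [454.0, 12.2, 62.4]
tool_rot: [-3.141, -0.0, 2.881]
ft_force: [-2.6, 0.0, -1.4]
grip_width: 7.2
grip_force: 41.6
```

```bash
python3 -m crank '[{"x":0,"y":0,"z":0.5,"wx":0,"wy":0,"wz":0},{"x":0,"y":0,"z":1,"wx":0,"wy":0,"wz":0},{"x":0,"y":0,"z":1.5,"wx":0,"wy":0,"wz":0},{"x":0,"y":0,"z":2,"wx":0,"wy":0,"wz":0},{"x":0,"y":0,"z":2,"wx":0,"wy":0,"wz":0}]'
```

```text
time: 10.35
ee_pos: [454.0, 12.2, 60.5]
tool_rot: [-3.142, -0.0, 2.881]
ft_force: [-3.5, 0.6, 1.0]
grip_width: 7.3
grip_force: 41.7
```

```bash
python3 -m crank '[{"x":0.5,"y":0,"z":0.4,"wx":0,"wy":0,"wz":0},{"x":0.7,"y":0,"z":0.8,"wx":0,"wy":0,"wz":0},{"x":0.7,"y":0,"z":1.0,"wx":0,"wy":0,"wz":0},{"x":0.7,"y":0,"z":1.0,"wx":0,"wy":0,"wz":0}]'
```

```text
time: 10.75
ee_pos: [453.9, 12.3, 59.7]
tool_rot: [3.141, 0.001, 2.881]
ft_force: [-0.5, 1.1, -0.5]
grip_width: 7.0
grip_force: 41.7
```

```bash
python3 -m crank '[{"x":0,"y":0,"z":0.4,"wx":0,"wy":0,"wz":0},{"x":0,"y":0,"z":0.8,"wx":0,"wy":0,"wz":0},{"x":0,"y":0,"z":1.0,"wx":0,"wy":0,"wz":0},{"x":0,"y":0,"z":1.0,"wx":0,"wy":0,"wz":0}]'
```

```text
time: 11.15
ee_pos: [454.0, 12.3, 59.5]
tool_rot: [3.141, 0.001, 2.881]
ft_force: [-5.0, 1.0, 14.7]
grip_width: 7.5
grip_force: 44.1
```

Home: contact at the expected height, 15 N. I'll ease off and turn.

```bash
python3 -m crank '[{"x":0,"y":0,"z":-0.6,"wx":0,"wy":0,"wz":0},{"x":0,"y":0,"z":-0.6,"wx":0,"wy":0,"wz":0},{"x":0,"y":0,"z":-0.6,"wx":0,"wy":0,"wz":4},{"x":0,"y":0,"z":-0.6,"wx":0,"wy":0,"wz":8},{"x":0,"y":0,"z":-0.6,"wx":0,"wy":0,"wz":12},{"x":0,"y":0,"z":-0.6,"wx":0,"wy":0,"wz":16},{"x":0,"y":0,"z":-0.6,"wx":0,"wy":0,"wz":20},{"x":0,"y":0,"z":-0.6,"wx":0,"wy":0,"wz":20}]' && python3 -c "
from h import *
print(manip.get_state()['ft_torque'])"
```

```text
time: 11.95
ee_pos: [453.8, 12.2, 59.5]
tool_rot: [3.141, 0.001, 2.53]
ft_force: [-2.3, -0.1, 8.8]
grip_width: 7.1
grip_force: 43.0
[-0.14133769  0.63479815  0.03620753]
```

```bash
python3 -m crank '[{"x":0,"y":0,"z":0,"wx":0,"wy":0,"wz":5},{"x":0,"y":0,"z":0,"wx":0,"wy":0,"wz":10},{"x":0,"y":0,"z":0,"wx":0,"wy":0,"wz":15},{"x":0,"y":0,"z":0,"wx":0,"wy":0,"wz":20},{"x":0,"y":0,"z":0,"wx":0,"wy":0,"wz":25},{"x":0,"y":0,"z":0,"wx":0,"wy":0,"wz":30},{"x":0,"y":0,"z":0,"wx":0,"wy":0,"wz":35},{"x":0,"y":0,"z":0,"wx":0,"wy":0,"wz":35}]' && python3 -c "
from h import *
print(manip.get_state()['ft_torque'])"
```

```text
time: 12.75
ee_pos: [453.8, 11.9, 59.5]
tool_rot: [3.141, 0.001, 1.918]
ft_force: [-4.0, -1.8, 9.1]
grip_width: 7.0
grip_force: 43.1
[-0.42644839  0.72615643  0.01646867]
```

```bash
python3 -m crank '[{"x":0,"y":0,"z":0,"wx":0,"wy":0,"wz":5},{"x":0,"y":0,"z":0,"wx":0,"wy":0,"wz":10},{"x":0,"y":0,"z":0,"wx":0,"wy":0,"wz":15},{"x":0,"y":0,"z":0,"wx":0,"wy":0,"wz":20},{"x":0,"y":0,"z":0,"wx":0,"wy":0,"wz":24},{"x":0,"y":0,"z":0,"wx":0,"wy":0,"wz":27},{"x":0,"y":0,"z":0,"wx":0,"wy":0,"wz":27},{"x":0,"y":0,"z":0,"wx":0,"wy":0,"wz":27}]' && python3 -c "
from h import *
print(manip.get_state()['ft_torque'])
cap('side','s5');i=cv2.imread('pics/s5.png')
cv2.imwrite('pics/s5c.png',cv2.resize(i[120:270,150:350],(800,600),interpolation=cv2.INTER_CUBIC))"
```

```text
time: 13.55
ee_pos: [453.7, 11.9, 59.5]
tool_rot: [3.141, 0.0, 1.45]
ft_force: [-2.4, -1.4, 8.9]
grip_width: 7.1
grip_force: 43.1
[-0.34266072  0.77074585  0.04122865]
```

View pics/s5c.png

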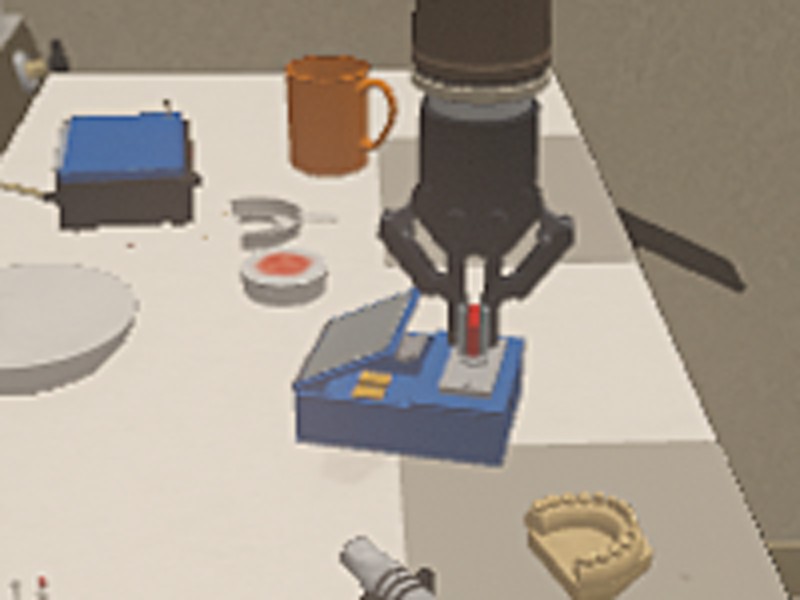

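The lid is open. I'll release with a small opening and rise straight up.

```bash
python3 -m crank '[{"x":0,"y":0,"z":-0.4,"wx":0,"wy":0,"wz":0},{"x":0,"y":0,"z":-0.4,"wx":0,"wy":0,"wz":0},{"x":0,"y":0,"z":-0.4,"wx":0,"wy":0,"wz":0},{"x":0,"y":0,"z":-0.4,"wx":0,"wy":0,"wz":0}]' 20 && python3 -m crank '[{"x":0,"y":0,"z":-3,"wx":0,"wy":0,"wz":0},{"x":0,"y":0,"z":-8,"wx":0,"wy":0,"wz":0},{"x":0,"y":0,"z":-15,"wx":0,"wy":0,"wz":0},{"x":0,"y":0,"z":-25,"wx":0,"wy":0,"wz":0},{"x":0,"y":0,"z":-40,"wx":0,"wy":0,"wz":0},{"x":0,"y":0,"z":-65,"wx":0,"wy":0,"wz":0},{"x":0,"y":0,"z":-100,"wx":0,"wy":0,"wz":0},{"x":0,"y":0,"z":-130,"wx":0,"wy":0,"wz":0}]' && python3 -m crank '[{"x":0,"y":0,"z":0,"wx":0,"wy":0,"wz":0},{"x":0,"y":0,"z":0,"wx":0,"wy":0,"wz":0},{"x":0,"y":0,"z":0,"wx":0,"wy":0,"wz":0}]' && python3 -c "
from h import *
cap('side','s6');i=cv2.imread('pics/s6.png')
cv2.imwrite('pics/s6c.png',cv2.resize(i[120:270,150:350],(800,600),interpolation=cv2.INTER_CUBIC))"
```

```text
time: 14.0
ee_pos: [453.6, 12.4, 59.6]
tool_rot: [3.141, 0.0, 1.45]
ft_force: [0.9, -0.1, 0.5]
grip_width: 16.6
grip_force: 0.0
time: 14.8
ee_pos: [453.4, 11.9, 191.7]
tool_rot: [3.141, 0.0, 1.449]
ft_force: [0.6, 1.5, 0.2]
grip_width: 17.0
grip_force: 0.0
time: 15.1
ee_pos: [452.8, 12.5, 189.1]
tool_rot: [-3.141, 0.0, 1.45]
ft_force: [-0.4, 0.9, -1.2]
grip_width: 17.0
grip_force: 0.0
```

View pics/s6c.png

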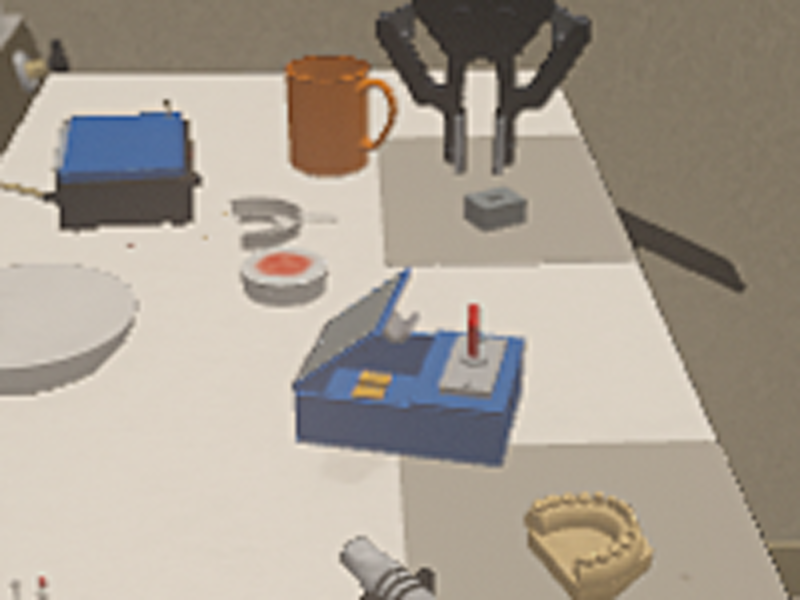

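The key stands upright in the lock with the gripper clear, and the lid edge is at about (408,270). I'll wait a moment and check the lid angle by projection.

```bash
python3 -m crank '[{"x":0,"y":0,"z":0,"wx":0,"wy":0,"wz":0},{"x":0,"y":0,"z":0,"wx":0,"wy":0,"wz":0},{"x":0,"y":0,"z":0,"wx":0,"wy":0,"wz":0},{"x":0,"y":0,"z":0,"wx":0,"wy":0,"wz":0},{"x":0,"y":0,"z":0,"wx":0,"wy":0,"wz":0}]' >/dev/null
python3 - <<'E'
from h import *
c=cap('side','s7'); Rm,p=campose(c); y=-.26
B=np.array([454.4,12.5,0])  # lock point, box y about 0
for a in(.2,.4,.5,.6,.7):
    X=42+70-76*np.cos(a)-0; Z=45+76*np.sin(a)
    for Y in(50,-50):
        w=B+np.array([X*np.cos(y)-Y*np.sin(y),X*np.sin(y)+Y*np.cos(y),Z])
        q=cv2.projectPoints((Rm.T@(w-p)).reshape(1,3),np.zeros(3),np.zeros(3),c['intrinsics'],c['dist'])[0].ravel()
        print(a,Y,((q-[150,120])*4).round(0))
d=np.abs(c['color'].astype(int)-load('s6')['color'])[170:240,220:290].max(2);print('changed px',(d>60).sum())
E
```

```text
0.2 50 [397. 377.]
0.2 -50 [428. 306.]
0.4 50 [391. 357.]
0.4 -50 [422. 287.]
0.5 50 [385. 347.]
0.5 -50 [418. 278.]
0.6 50 [379. 337.]
0.6 -50 [412. 269.]
0.7 50 [372. 328.]
0.7 -50 [406. 261.]
changed px 0
```

```bash
python3 -c "
from workcell import manip
print(manip.job_done())"
```

```text
the job is handed in; nothing more can be done
None
```

The box is unlocked and handed in: the key stands upright in the lock, released, and the lid has settled open at roughly 0.6–0.7 rad by camera; measured forces at the end of each move peaked at about 15 N, and the hand-in returned no verdict.

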